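# Close and latch a split mould box

## Task

Close the mould box: push its sliding half home against the rubber seal, with a firm push of about 10 to 20 N; then hook the latch's loop behind the lip of the keeper and swing the red lever over centre and down until it lies on its rubber stop, and press its end down once more with 10 to 20 N to bed it. Never use more than about 25 N anywhere, and leave the things around it where they are.

Things in the scene. Friction and masses are not known exactly. Their poses are not given: they have to be found in the camera images.
- mould: split mould box on a dark steel base plate (100 x 245 x 10 mm) fixed to the cart; two aluminium halves 80 mm wide, tops at z 60 mm. Origin on the cart top, mid width, at the parting plane. Its y axis runs along the box: fixed half y -85 to 0 mm, then the seal and the sliding half; plate y -105 to +140; x across, z up. Every y and z told here is in this frame
- half_travel (a joint): travel of the sliding half along +y on its guides, m, up to 0.034 = open. It stays where it is left; 3 to 5 N moves it. It is home when it meets the black rubber seal on the fixed half's face; the seal's thickness is unknown, so this happens anywhere from 0.005 to 0. The seal yields 1 mm per 30 N
- lever (a joint): angle of the latch lever about its pin, rad: 0 = lying down along the fixed half, pointing to -y, on its rubber stop (shut); 1.57 = upright; 2.0 = leaning towards the keeper (most open). It stays where it is left until the loop is under load
- loop (a joint): angle of the wire loop against the lever, rad. Elevation of the loop above the +y direction = this value minus lever. A stiff hinge (0.06 N m): the loop stays where it is put
- bar (a joint): stretch of the loop's draw spring, m: 0 = slack, 0.004 to 0.009 with the latch shut; 7 N per mm. Closing the lever is hardest about 0.7 rad before it lies down: 3 to 8 N at its end; in the last 0.2 rad it goes down by itself
- lever_pin (a point): the lever's hinge pin, across the box (x), on the fixed half at y -40 mm, z 78 mm. The lever is a steel strip 24 mm wide with a red grip, reaching 72 mm from the pin; its upper face lies 9 mm from the pin's centre line
- lever_end (a point): free end of the lever's red grip, middle of its thickness, 70 mm from the pin
- loop_bar (a point): centre of the loop's round cross bar (6 mm thick, 36 mm long across the box), 84 mm from the loop's pivot when the spring is slack. The loop's two side wires stand 30 mm apart and pass either side of the lever and the keeper
- loop_tab (a point): centre of the red finger tab on the loop's end, 14 mm wide across the box, 16 mm long, 16 mm thick, 18 mm beyond the bar along the loop and 5 mm above the loop's plane
- keeper_seat (a point): where the bar's centre lies when hooked: under the keeper's lip, against its post. On the sliding half, 30 mm to +y of the sliding half's parting face (so y = 30 mm + half_travel), z 78 mm. Keeper 20 mm wide (x), post on the -y side of the seat, open towards +y, floor 5 mm below the seat
- push_face (a point): middle of the sliding half's flat outer end (80 mm wide, z 12 to 60 mm) at 36 mm height, y = 100 mm + half_travel; it faces +y
- tbolt_a: dark T-slot bolt lying down, 66 mm long; bystander; origin at the centre of its underside
- tbolt_b: dark T-slot bolt standing upright, 66 mm high; bystander; origin at the centre of its underside
- collet_a: spring collet standing, 28 mm across, 42 mm high; bystander; origin at the centre of its underside
- collet_b: larger spring collet standing, 33 mm across, 42 mm high; bystander; origin at the centre of its underside
- insert_box: small red and black plastic insert box, 32 x 55 x 23 mm; bystander; origin at the centre of its underside
- setup_block: steel setup block with holes, 51 x 76 x 26 mm; bystander; origin at the centre of its underside
- tape: blue roll of tape lying flat, 74 mm across, 19 mm high; bystander; origin at the centre of its underside
- oil_bottle: oil bottle with red spout, 57 mm across, 151 mm high; bystander; origin at the centre of its underside
- loop_pivot (a point): the loop's pivot on the lever, 20 mm from the pin on the grip's side, turning with the lever: with the lever shut (0) it lies 19.6 mm to -y of the pin and 4.2 mm below it
- keeper_lip (a point): upper outer edge of the keeper's lip, which overhangs the seat: it reaches 1 mm to +y of the seat, z 82.5 to 86.5 mm. The bar must go down at least 5 mm to +y of the seat, then come back under the lip. It reaches that far only with the sliding half home and the lever above about 1.8; pulling the loop's tab brings the lever along
- stop (a joint): how far the black rubber stop under the lever (12 mm across, 34 mm from the pin, top at z 80.5 mm) is pressed in, m; 40 N per mm. About 0.0002 with the latch shut; 10 N down on the lever's end makes it about 0.0007, 30 N about 0.0017
- half: the sliding half: aluminium block 80 x 100 x 48 mm with the steel keeper on top; its frame is mould's frame shifted along y by half_travel

How it is judged (in metres and radians):
On the way, in this order (a step that is already met when the one before it is completed fails the run):
1. the sliding half is pushed home: pressed on the seal with more than 5 N while the lever is still open (contact force between half and seal_c0 above 5 N and value of joint lever above 0.9 rad), for 0.1 s.
2. the loop's bar lies behind the keeper under its lip, lever still open (y of loop_bar in the frame of keeper_seat between -0.002 and 0.004 m and z of loop_bar in the frame of keeper_seat between -0.006 and 0.003 m and value of joint lever above 0.5 rad), for 0.1 s.
3. the lever is down and pressed on its stop so that it sinks in more than 0.4 mm (about 5 N at the lever's end) (value of joint lever below 0.06 rad and value of joint stop above 0.0004 m), for 0.1 s.
At the end, for the whole second after the job is handed in: the lever rests down on its stop (within 0.06 rad), the sliding half is held on the seal with more than 12 N, the bar sits under the keeper's lip (2 mm behind to 4 mm in front of the seat, 3 mm above to 6 mm below it) and its spring is stretched more than 2.5 mm (value of joint lever below 0.06 rad and contact force between half and seal_c0 above 12 N and value of joint bar above 0.0025 m and y of loop_bar in the frame of keeper_seat between -0.002 and 0.004 m and z of loop_bar in the frame of keeper_seat between -0.006 and 0.003 m and velocity of joint lever below 0.05 rad/s); the robot touches nothing.
It fails at once if the sliding half is pushed with more than 40 N (contact force between any of the fingers, the arm and half above 40 N).
It fails at once if the keeper's lip is pressed or pulled with more than 30 N (by the bar or the robot) (contact force between anything else and half_c3 above 30 N).
It fails at once if the lever is pressed so hard on its rubber stop that it sinks in more than 1.8 mm (about 30 N at the lever's end) (value of joint stop above 0.0018 m).
It fails at once if a bystander is moved more than 15 mm (distance of any of tbolt_a, tbolt_b, collet_a, collet_b, insert_box, setup_block, tape, oil_bottle from where it was at the start of the episode above 0.015 m).
It also fails if it takes over 54 s, if anything falls off the work surface, if the arm or the gripper's body presses on something with over 40 N, if the wrist force passes 120 N, or if a joint passes its speed limit or range.

## Robot

A 6-joint arm with a two-finger parallel gripper is mounted at the origin on a cart in front of the work surface, level with it; the furniture and walls round the work are solid. World frame = base frame: x ahead of the robot, y to its left, z up, the work surface at z = 0. Lengths are in mm, angles in degrees, forces in N, time in s.
With the tool pointing down it reaches from about 350 to 850 mm from the base axis. Payload 8.1 kg.
Tool frame: the origin (TCP) lies midway between the tips of the shut fingers; the grasp point (between the pads) lies 19 mm behind it (r.grasp_offset is the distance from the TCP to the grasp point, in mm); z points along the fingers, x is the direction in which the jaws open and shut, and the axes are right-handed (so a half turn about z gives the same grasp; the last joint's range is limited). The gripper opens to 85 mm and grips with 20 to 120 N. Pads are 22 mm wide; open, the fingers measure 114 mm over their backs; the gripper's body (76 mm by 85 mm) begins 54 mm behind the grasp point. The pads swing forward as they close: fully open they stand 13 mm farther back than shut.
Start: joints at [62.028, 7.471, 85.268, -0, 87.261, -4.893], TCP at [235.177, 551.994, 231.292] pointing down, gripper open.
Joint ranges: [-169.43, 169.43], [-51.17, 129.36], [1.28, 143.12], [-76.62, 256.62], [0, 156.53], [-152.29, 152.29]. Speed limits (degrees/s): [136.94, 136.94, 159.86, 180, 180, 180].

## Interface

Orientations are given as [roll, pitch, yaw] about the fixed x, y, z axes, in that order (R = Rz(yaw) Ry(pitch) Rx(roll)).
In Python, from bench import r, optics, hand_in gives the robot as it stands.
- The arm moves only by the shell command python3 -m pendant 'ROWS' [FORCE]. ROWS is JSON, a list of rows, each a list of 5 numbers: the opening, from 0 (shut) to 1 (fully open), then the shift along the tool's x, y, z in mm, then the turn about the tool's z in degrees. A call has 1 to 10 rows; each row shifts and turns the commanded pose from where the row before left it, along the tool's axes as they then stand; what a row does not reach is not made up. A row lasts 1/10 s, in which the tool goes at most 50 mm and 8.59 degrees, less where a joint would pass 70% of its speed; a pose out of reach is approached as far as the arm can. A call with a gripper value outside its range is refused whole. The fingers move at their own pace and stop on an object; FORCE is the grip in N (left out, the last holds). Time passes only in rows, so rows that do not move let the fingers close. It gives the time, the measured TCP pose, the force and the opening at its end, in the units of the state.
- r.sense(): the state, without advancing time (a new reading comes with each control period).
- optics.snapshot(name): name is "scene" or "top" or "wrist"; returns (picture, depth): 384x512x3 uint8, blue, green, red; 384x512 float32, mm along the optical axis (not along the pixel's ray), 0 where there is no reading.
- optics.camera_params(name): a dict with "camera_matrix" (3x3 intrinsics, pixels), "eye" and "orientation" of the camera in the world. Camera axes: x right, y down, z forward; pixel columns grow to the right and rows downward; lengths in mm; the calibration is good to about 2 mm. A picture is of the moment at which its call begins: read the wrist's pose just before it. camera_params takes no time and is no camera call; for the wrist camera it gives the pose at the moment of the call.
- hand_in(): hands the job in, once; it reports no verdict.
Trained networks look in the newest picture that a camera, given by its name, has taken for a name from the list of things; names that differ only in an ending like _2 or _b are one class to them, and where a whole thing is asked for, a point or a joint stands for the part that bears it (a point fixed in the world has none). Each returns a list of dicts, best first, with "score" (0 to 1); they miss things now and then, are a little off and sometimes report something else, mostly with a low value. They report only what shows in the picture. A call takes as long as a camera call.
- optics.search_frame(camera, query): "at" ([x, y, z] in mm, in world coordinates, good to about 4 mm: the middle of the surface that is visible of it).
The state is a dict: "time": time; "joint_pos": joint angles; "qd": joint speeds; "joint_efforts": joint torques, N m; "tool_pos": TCP position; "tcp_rot": TCP orientation; "ft_force": force on the tool from outside, world axes, zero at the start; "wrist_torque": the same for the moment, N m; "finger_gap": finger opening in mm.
Only numpy, scipy, OpenCV 4.12 (cv2) and the standard library are available. Lean on these libraries where they do the work, as an engineer would, in place of code of your own. Each camera call takes 0.05 s, during which the arm holds its last target. There are 200 camera calls.

## Working session

There is one attempt and no reset: what is moved stays moved. The work goes in short steps, Python scripts to look and compute and a shell command to move; the robot and the scene stay as the last step left them, time stands still between calls to the robot, and variables do not carry over. Pictures are saved under pics/ and viewed, about 8 in all and at most 12, crops included, and the job is handed in when it is done.

```bash
ls; mkdir -p pics
cat > h.py <<'E'
import numpy as np,cv2
from scipy.spatial.transform import Rotation as R
from bench import r,optics
def cam(n):
    p=optics.camera_params(n);return p
def snap(n,f=None):
    p=optics.camera_params(n);im,d=optics.snapshot(n)
    if f: cv2.imwrite('pics/'+f,im)
    return im,d,p
E
python3 - <<'E'
from h import *
s=r.sense();print({k:np.round(v,2).tolist() for k,v in s.items()})
for n in ['scene','top','wrist']:
    im,d,p=snap(n,n+'0.png');print(n,p)
    np.save(n+'0.npy',d)
    if n!='wrist':
        for q in ['mould','half','lever','lever_end','lever_pin','loop_bar','loop_tab','keeper_seat','push_face','oil_bottle','tape','setup_block','insert_box','collet_a','tbolt_a']:
            print(q,[(np.round(x['at']).tolist(),round(x['score'],2)) for x in optics.search_frame(n,q)[:2]])
a=np.hstack([cv2.imread('pics/scene0.png'),cv2.imread('pics/top0.png')])
cv2.imwrite('pics/a.png',cv2.resize(a,(800,300)))
E
```

```text
pics
{'time': 0.0, 'joint_pos': [62.03, 7.52, 85.33, -0.0, 87.26, -4.89], 'qd': [-0.07, -0.06, 0.1, 0.03, 0.04, 0.08], 'joint_efforts': [-0.0, -56.94, -50.05, -0.0, 0.02, 0.0], 'tool_pos': [234.93, 551.48, 230.22], 'tcp_rot': [-179.99, 0.11, 66.92], 'ft_force': [-0.11, -0.29, 0.41], 'wrist_torque': [-0.03, -0.03, -0.0], 'finger_gap': 85.52}
scene {'camera_matrix': array([[451.3267293 ,   0.        , 256.67717586],
       [  0.        , 451.3267293 , 191.22251142],
       [  0.        ,   0.        ,   1.        ]]), 'eye': array([  26.78671699, -613.07677323,  548.12072361]), 'orientation': array([-122.26570875,    0.66416033,  -47.89420828])}
mould [([511.0, -52.0, 53.0], 0.97)]
half [([480.0, 16.0, 56.0], 0.81)]
lever [([527.0, -79.0, 133.0], 0.79)]
lever_end [([531.0, -72.0, 140.0], 0.88)]
lever_pin [([504.0, -56.0, 50.0], 0.88), ([526.0, -76.0, 134.0], 0.44)]
loop_bar [([519.0, -35.0, 178.0], 0.7)]
loop_tab [([520.0, -32.0, 166.0], 0.54), ([682.0, -229.0, 64.0], 0.2)]
keeper_seat [([486.0, 17.0, 58.0], 0.93)]
push_face [([480.0, 15.0, 57.0], 0.63)]
oil_bottle [([683.0, -232.0, 63
[... 1151 characters left out ...]
il_bottle [([693.0, -213.0, 87.0], 0.59), ([517.0, -28.0, 60.0], 0.5)]
tape [([505.0, 35.0, 62.0], 0.62), ([692.0, 119.0, 18.0], 0.59)]
setup_block [([704.0, -22.0, 26.0], 0.87), ([454.0, -272.0, 25.0], 0.5)]
insert_box [([455.0, -272.0, 20.0], 0.19)]
collet_a [([695.0, 119.0, 20.0], 0.63), ([522.0, -296.0, 41.0], 0.53)]
tbolt_a [([454.0, -271.0, 24.0], 0.8), ([603.0, -288.0, 64.0], 0.5)]
wrist {'camera_matrix': array([[324.9139398 ,   0.        , 258.68228505],
       [  0.        , 324.9139398 , 189.11741625],
       [  0.        ,   0.        ,   1.        ]]), 'eye': array([174.78476073, 577.46667275, 373.60732618]), 'orientation': array([1.64899243e+02, 6.91046588e-02, 6.68806667e+01])}
```

View pics/top0.png

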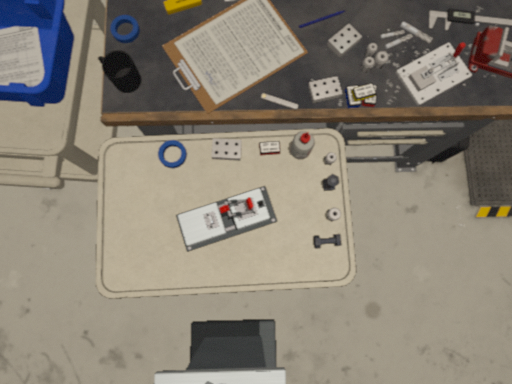

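View pics/scene0.png

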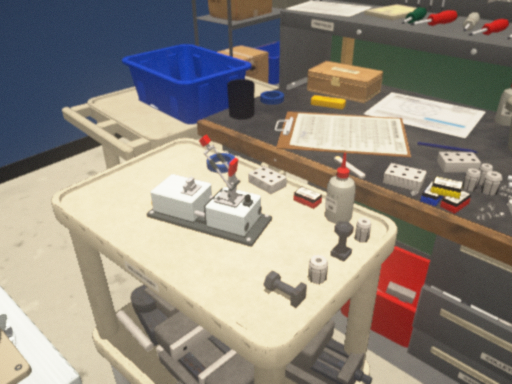

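The top view shows the mould centred near (226,218), its sliding half to the left (+y, slightly -x). The lever is upright, with a red grip near (249,204), and the loop is raised towards +y. Next I fit the mould pose from depth.

```bash
cat >> h.py <<'E'
def cloud(d,p):
    K=p['camera_matrix'];v,u=np.indices(d.shape)
    X=np.stack([(u-K[0,2])/K[0,0]*d,(v-K[1,2])/K[1,1]*d,d],-1)
    W=X@R.from_euler('xyz',p['orientation'],degrees=True).as_matrix().T+p['eye']
    W[d<=0]=np.nan
    return W
E
python3 - <<'E'
from h import *
for n in ['scene','top']:
    p=optics.camera_params(n);d=np.load(n+'0.npy');im=cv2.imread(f'pics/{n}0.png')
    W=cloud(d,p)
    m=(abs(W[...,0]-510)<130)&(abs(W[...,1]+10)<150)
    Z=W[...,2]
    print(n,'floor',np.nanmedian(Z[m&(Z<6)]))
    a=m&(Z>50)&(Z<70);P=W[a];print('top z',np.median(P[:,2]),len(P),cv2.minAreaRect(P[:,:2].astype(np.float32)))
    b=m&(Z>6.5)&(Z<70);P=W[b];print('all',cv2.minAreaRect(P[:,:2].astype(np.float32)))
    c=m&(Z>72);
    hsv=cv2.cvtColor(im,cv2.COLOR_BGR2HSV)
    red=((hsv[...,0]<10)|(hsv[...,0]>170))&(hsv[...,1]>120)
    for v,u in np.argwhere(c)[::2]: print((u,v),W[v,u].round().tolist(),'R' if red[v,u] else '',end='; ')
    print()
def crop(n,x0,x1,y0,y1,s): return cv2.resize(cv2.imread(f'pics/{n}0.png')[y0:y1,x0:x1],None,fx=s,fy=s,interpolation=cv2.INTER_CUBIC)
a=crop('scene',140,280,125,245,5);b=crop('top',170,290,180,255,4)
cv2.imwrite('pics/crop1.png',a)
E
```

```text
scene floor -1.6319917974194595
top z 59.92724629192301 2164 ((520.0345458984375, -16.946617126464844), (82.98345184326172, 216.7671661376953), 17.1076717376709)
all ((520.5557861328125, -22.330535888671875), (102.1894760131836, 245.73985290527344), 18.343835830688477)
(np.int64(205), np.int64(135)) [528.0, -25.0, 189.0] R; (np.int64(204), np.int64(136)) [522.0, -29.0, 190.0] R; (np.int64(206), np.int64(136)) [529.0, -26.0, 187.0] R; (np.int64(202), np.int64(137)) [520.0, -25.0, 188.0] R; (np.int64(204), np.int64(137)) [520.0, -30.0, 190.0] R; (np.int64(206), np.int64(137)) [527.0, -29.0, 187.0] R; (np.int64(208), np.int64(137)) [532.0, -28.0, 185.0] R; (np.int64(202), np.int64(138)) [518.0, -27.0, 187.0] R; (np.int64(204), np.int64(138)) [520.0, -30.0, 188.0] R; (np.int64(206), np.int64(138)) [526.0, -29.0, 185.0] R; (np.int64(208), np.int64(138)) [528.0, -32.0, 185.0] R; (np.int64(201), np.int64(139)) [517.0, -26.0, 185.0] R; (np.int64(203), np.int64(139)) [517.0, -31.0, 187.0] R; (np.int64(205), np.int64(139)) [521.0, -32.0, 186.0] R; (np.int64(207), np.int64(139)) [527.0, -30.0, 
[... 28225 characters left out ...]
10.0, 81.0] ; (np.int64(209), np.int64(220)) [508.0, 16.0, 91.0] ; (np.int64(211), np.int64(220)) [508.0, 12.0, 84.0] ; (np.int64(206), np.int64(221)) [507.0, 25.0, 72.0] ; (np.int64(209), np.int64(221)) [506.0, 17.0, 88.0] ; (np.int64(211), np.int64(221)) [506.0, 12.0, 84.0] ; (np.int64(206), np.int64(222)) [505.0, 25.0, 74.0] ; (np.int64(210), np.int64(222)) [503.0, 14.0, 88.0] ; (np.int64(212), np.int64(222)) [503.0, 10.0, 85.0] ; (np.int64(214), np.int64(222)) [504.0, 6.0, 74.0] ; (np.int64(209), np.int64(223)) [501.0, 17.0, 86.0] ; (np.int64(211), np.int64(223)) [501.0, 12.0, 85.0] ; (np.int64(213), np.int64(223)) [502.0, 8.0, 77.0] ; (np.int64(207), np.int64(225)) [498.0, 23.0, 72.0] ;
```

View pics/crop1.png

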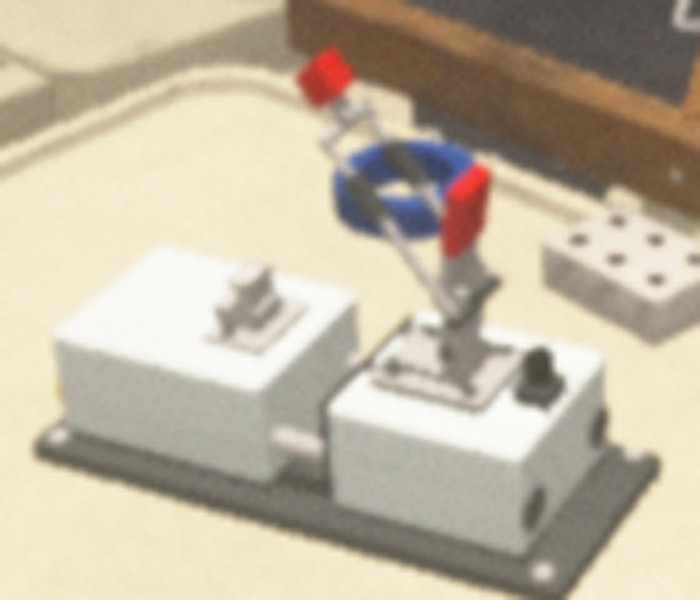

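The crop shows the open gap at about (300,440), the lever grip at (465,210) upright, the loop rising to the tab at (325,78), and the keeper at (250,300). Scene depth gives a yaw of about 18.3° and matches the plate size to 2 mm. I'll check this against the top camera and find the joint angles.

```bash
cat >> h.py <<'E'
from scipy.optimize import least_squares
def M2W(o,th):
    c,s=np.cos(np.radians(th)),np.sin(np.radians(th))
    return np.array([[c,-s,0],[s,c,0],[0,0,1]]),np.array([o[0],o[1],0.])
def pivot(L): return np.array([-40-19.6*np.cos(L)-4.2*np.sin(L),78+19.6*np.sin(L)-4.2*np.cos(L)])
def bar(L,e): return pivot(L)+84*np.array([np.cos(e),np.sin(e)])
def tab(L,e): return pivot(L)+102*np.array([np.cos(e),np.sin(e)])+5*np.array([-np.sin(e),np.cos(e)])
def lev(L,rho,n=0): return np.array([-40,78])+rho*np.array([-np.cos(L),np.sin(L)])+n*np.array([np.sin(L),np.cos(L)])
def solve(b,f,g=(1.8,0)): # L,e giving f(L,e)=b
    s=least_squares(lambda q:f(*q)-b,g);return s.x
def summary(n,d,p,im):
    W=cloud(d,p);Z=W[...,2];m=(abs(W[...,0]-510)<130)&(abs(W[...,1]+10)<150)
    fl=np.nanmedian(Z[m&(Z<6)]);Z=Z-fl;W[...,2]=Z
    P=W[m&(Z>6.5)&(Z<66)][:,:2].astype(np.float32);c,sz,a=cv2.minAreaRect(P)
    if sz[0]>sz[1]: a-=90;sz=sz[::-1]
    Rm,_=M2W((0,0),a);o=np.array(c)-(Rm@[0,17.5,0])[:2]
    print(n,'floor',round(float(fl),1),'rect',np.round(sz),'yaw',round(a,2),'origin',o.round(1))
    Q=(W-[o[0],o[1],0])@Rm
    t=m&(Z>57)&(Z<63)&(abs(Q[...,0])<38);y=Q[...,1][t];h,_=np.histogram(y,np.arange(-95,145,5));print('top y hist',h.tolist())
    hsv=cv2.cvtColor(im,cv2.COLOR_BGR2HSV);red=((hsv[...,0]<10)|(hsv[...,0]>170))&(hsv[...,1]>130)&m&(Z>100)
    k,lab=cv2.connectedComponents(red.astype(np.uint8))
    for i in range(1,k):
        q=Q[lab==i]
        if len(q)>15: print('red',len(q),'med',np.median(q,0).round(1),'lo',np.percentile(q,5,0).round(),'hi',np.percentile(q,95,0).round())
    return Q,m
E
python3 - <<'E'
from h import *
for n in ['scene','top']: summary(n,np.load(n+'0.npy'),optics.camera_params(n),cv2.imread(f'pics/{n}0.png'))
E
```

```text
scene floor -1.6 rect [102. 246.] yaw 18.34 origin [526.1 -38.9]
top y hist [0, 0, 71, 44, 37, 32, 31, 24, 17, 20, 18, 21, 23, 19, 17, 18, 19, 21, 45, 23, 0, 0, 0, 0, 16, 76, 46, 39, 28, 22, 23, 20, 15, 24, 30, 39, 42, 43, 45, 41, 45, 44, 44, 41, 31, 1, 0]
red 75 med [ -2.6   9.9 184.2] lo [ -5.   5. 177.] hi [  8.  18. 191.]
red 108 med [ -5.  -47.7 143.6] lo [-11. -50. 128.] hi [  9. -43. 152.]
top floor -0.4 rect [132. 246.] yaw 17.32 origin [511.1 -41.9]
top y hist [0, 5, 31, 35, 31, 36, 41, 14, 10, 11, 13, 15, 14, 15, 14, 15, 17, 42, 35, 11, 0, 0, 0, 0, 14, 46, 43, 23, 24, 23, 17, 24, 33, 46, 46, 45, 48, 41, 45, 45, 50, 48, 45, 51, 29, 0, 0]
red 52 med [ 14.8 -43.9 147.7] lo [  4. -49. 128.] hi [ 25. -40. 153.]
red 58 med [ 15.5  12.2 185.5] lo [  9.   3. 179.] hi [ 21.  20. 190.]
```

```bash
python3 -m pendant '[[0,-31,39.4,0,0],[0,-31,39.4,0,0],[0,-31,39.4,0,0],[0,-31,39.4,0,0],[0,-31,39.4,0,0],[0,-31,39.4,0,0],[0,-31,39.4,0,0],[0,-31,39.4,0,0],[0,-31,39.4,0,0],[0,-31,39.4,0,0]]' 20
python3 -m pendant '[[0,0,0,0,8.1],[0,0,0,0,8.1],[0,0,0,0,8.1],[0,0,0,0,8.1],[0,0,0,0,8.1],[0,0,0,0,8.1]]'
```

```text
time: 2.65
tool_pos: [476.2, 111.6, 231.7]
tcp_rot: [180.0, -0.0, 66.9]
ft_force: [1.1, 0.5, 0.1]
finger_gap: 0.4
time: 3.25
tool_pos: [475.5, 113.5, 231.4]
tcp_rot: [180.0, -0.0, 18.0]
ft_force: [0.8, 0.3, -0.7]
finger_gap: 0.1
```

Run:
```python
from h import *
im,d,p=snap('wrist','w1.png');np.save('w1.npy',d)
summary('wrist',d,p,im)
for q in ['loop_tab','lever_end','keeper_seat']: print(q,[(np.round(x['at']).tolist(),round(x['score'],2)) for x in optics.search_frame('wrist',q)[:2]])
```

```text
wrist floor -0.0 rect [100. 166.] yaw 17.07 origin [515.8  -0.8]
top y hist [0, 0, 0, 0, 0, 0, 0, 0, 4, 49, 11, 0, 0, 0, 0, 0, 0, 0, 0, 0, 0, 0, 1, 13, 21, 28, 30, 39, 66, 176, 193, 289, 336, 348, 339, 352, 400, 3, 0, 0, 0, 0, 0, 0, 0, 0, 0]
loop_tab []
lever_end []
keeper_seat [([496.0, 73.0, 59.0], 0.79)]
```

View pics/w1.png

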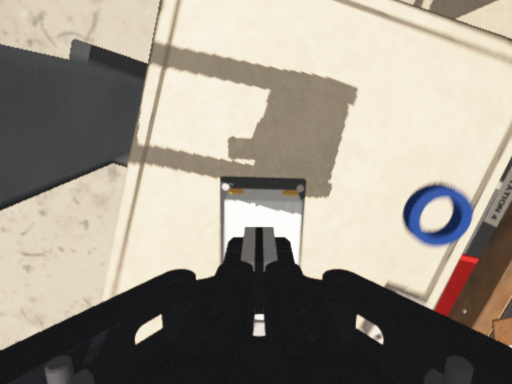

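```bash
cat >> h.py <<'E'
def ray(p,uv,z):
    K=p['camera_matrix'];D=R.from_euler('xyz',p['orientation'],degrees=True).as_matrix()@[(uv[0]-K[0,2])/K[0,0],(uv[1]-K[1,2])/K[1,1],1]
    return p['eye']+D*(z-p['eye'][2])/D[2]
E
python3 - <<'E'
from h import *
p=optics.camera_params('wrist');W=cloud(np.load('w1.npy'),p);Z=W[...,2]
hsv=cv2.cvtColor(cv2.imread('pics/w1.png'),cv2.COLOR_BGR2GRAY)
# plate corners by darkness rows/cols
print([hsv[v,262] for v in range(170,215,1)])
m=(Z>6)&(Z<13)&(W[...,1]>60)&(W[...,1]<140)&(abs(W[...,0]-490)<90)
P=W[m];print(len(P),cv2.boxPoints(cv2.minAreaRect(P[:,:2].astype(np.float32))).round(1).tolist())
m=(Z>56)&(Z<64)&(abs(W[...,0]-490)<70)&(W[...,1]>50);P=W[m];b=cv2.minAreaRect(P[:,:2].astype(np.float32));print(np.median(P[:,2]),len(P),b,cv2.boxPoints(b).round(1).tolist())
Rm,o=M2W((526.1,-38.9),18.3)
for y,z in((140,10),(100+34,60)):
  for x in((-50,50) if z==10 else (-40,40)):print((x,y),(Rm@[x,y,z]+o).round(1))
v,u=np.where((Z>6)&(Z<13)&(W[...,1]>60)&(W[...,1]<140)&(abs(W[...,0]-490)<90));print(u.min(),u.max(),v.min(),v.max())
E
```

```text
[np.uint8(136), np.uint8(136), np.uint8(132), np.uint8(135), np.uint8(134), np.uint8(134), np.uint8(125), np.uint8(91), np.uint8(47), np.uint8(47), np.uint8(47), np.uint8(46), np.uint8(48), np.uint8(50), np.uint8(48), np.uint8(45), np.uint8(48), np.uint8(48), np.uint8(64), np.uint8(98), np.uint8(126), np.uint8(132), np.uint8(131), np.uint8(131), np.uint8(131), np.uint8(130), np.uint8(131), np.uint8(132), np.uint8(132), np.uint8(133), np.uint8(140), np.uint8(149), np.uint8(150), np.uint8(153), np.uint8(154), np.uint8(172), np.uint8(232), np.uint8(252), np.uint8(253), np.uint8(253), np.uint8(253), np.uint8(253), np.uint8(252), np.uint8(253), np.uint8(253)]
1120 [[438.79998779296875, 80.69999694824219], [454.6000061035156, 30.600000381469727], [549.9000244140625, 60.599998474121094], [534.0999755859375, 110.80000305175781]]
60.23501378642746 2450 ((497.4364318847656, 62.4548454284668), (79.26823425292969, 49.50344467163086), 17.06270408630371) [[452.29998779296875, 74.5], [466.79998779296875, 27.200000762939453], [542.5999755859375, 50.400001525878906], [528.0999755859375, 97.69999694824219]]
(-50, 140) [434.7  78.3  10. ]
(50, 140) [529.6 109.7  10. ]
(-40, 134) [446.   75.8  60. ]
(40, 134) [522.  100.9  60. ]
220 305 178 222
```

```bash
python3 -m pendant '[[0,3,0,40,0],[0,0,0,40,0],[0,0,0,40,0],[0,0,0,40,0],[0,0,0,36,0],[0,0,0,0,0]]' 20
python3 -m pendant '[[0,0,5,0,0],[0,0,5,0,0],[0,0,5,0,0],[0,0,4,0,0],[0,0,4,0,0]]'
```

```text
time: 4.05
tool_pos: [473.4, 113.8, 29.9]
tcp_rot: [-179.9, 0.6, 18.5]
ft_force: [-1.7, -0.7, 0.3]
finger_gap: -0.0
time: 4.55
tool_pos: [486.8, 92.6, 36.7]
tcp_rot: [-180.0, -0.1, 18.3]
ft_force: [-0.8, 2.2, 1.5]
finger_gap: 0.1
```

```bash
python3 -m pendant '[[0,0,4,0,0],[0,0,4,0,0],[0,0,4,0,0]]'
python3 -m pendant '[[0,0,2,0,0],[0,0,1,0,0]]'
```

```text
time: 4.85
tool_pos: [489.5, 81.1, 35.4]
tcp_rot: [-180.0, -0.0, 18.3]
ft_force: [-0.6, 3.1, 1.5]
finger_gap: -0.4
time: 5.05
tool_pos: [490.3, 78.2, 35.2]
tcp_rot: [-180.0, 0.0, 18.3]
ft_force: [-1.2, 2.7, 1.6]
finger_gap: -0.3
```

```bash
for i in 1 2 3; do python3 -m pendant '[[0,0,1.5,0,0]]' | egrep 'pos|ft'; done
```

```text
tool_pos: [490.6, 76.9, 35.2]
ft_force: [-0.8, 3.6, 2.0]
tool_pos: [491.1, 75.5, 35.2]
ft_force: [-0.6, 3.0, 2.2]
tool_pos: [491.5, 74.1, 35.2]
ft_force: [-0.6, 2.3, 1.4]
```

```bash
for i in 1 2 3 4; do python3 -m pendant '[[0,0,1,0,0]]' | egrep 'pos|ft'; f=1; done
```

```text
tool_pos: [491.9, 73.1, 35.2]
ft_force: [-1.0, 1.8, 3.2]
tool_pos: [492.1, 72.1, 35.2]
ft_force: [-1.1, 2.3, 1.8]
tool_pos: [492.4, 71.5, 35.2]
ft_force: [-3.2, 6.8, 5.0]
tool_pos: [492.4, 71.3, 35.2]
ft_force: [-3.9, 10.6, 5.3]
```

```bash
python3 -m pendant '[[0,0,1,0,0],[0,0,0,0,0],[0,0,0,0,0]]' | egrep 'pos|ft';  python3 -m pendant '[[0,0,0,0,0],[0,0,0,0,0]]' | egrep 'time|pos|ft'
```

```text
tool_pos: [492.4, 71.2, 35.2]
ft_force: [-5.0, 12.6, 4.8]
time: 6.25
tool_pos: [492.4, 71.2, 35.2]
ft_force: [-4.7, 11.8, 5.1]
```

```bash
python3 -m pendant '[[0,0,1,0,0],[0,0,0,0,0],[0,0,0,0,0]]' | egrep 'pos|ft'; python3 -m pendant '[[0,0,-3,0,0],[0,0,-10,0,0],[0,0,-20,-10,0],[0,0,0,-40,0],[0,0,0,-45,0],[0,0,0,-45,0],[0,0,0,-45,0],[0,0,0,-40,0]]'
```

```text
tool_pos: [492.5, 71.0, 35.2]
ft_force: [-6.8, 15.6, 6.8]
time: 7.35
tool_pos: [483.2, 99.7, 262.7]
tcp_rot: [179.9, -0.1, 18.3]
ft_force: [1.6, 0.4, -0.5]
finger_gap: -0.1
```

```bash
python3 -m pendant '[[0,0,45,0,0],[0,0,45,0,0],[0,0,45,0,0],[0,0,45,-10,0],[0,0,0,0,0],[0,0,0,0,0]]' | egrep 'time|pos|rot'
python3 - <<'E'
from h import *
im,d,p=snap('wrist','w2.png');np.save('w2.npy',d)
print(p['eye'],p['orientation'])
for q in ['loop_tab','loop_bar','lever_end','keeper_seat','keeper_lip']: print(q,[(np.round(x['at']).tolist(),round(x['score'],2)) for x in optics.search_frame('wrist',q)[:2]])
E
```

```text
time: 7.95
tool_pos: [539.8, -72.0, 270.0]
tcp_rot: [-180.0, 0.0, 18.2]
[519.47377444  -9.83241916 412.33289019] [1.64852115e+02 6.75742159e-02 1.81311067e+01]
loop_tab [([521.0, -28.0, 178.0], 0.7)]
loop_bar [([522.0, -28.0, 184.0], 0.9)]
lever_end [([535.0, -54.0, 149.0], 0.78)]
keeper_seat [([510.0, 19.0, 63.0], 0.72)]
keeper_lip [([512.0, 21.0, 59.0], 0.8)]
```

View pics/w2.png

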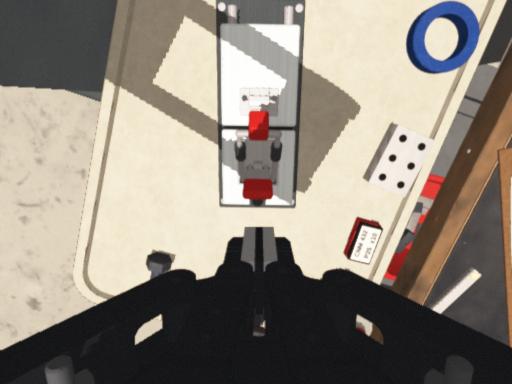

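The wrist view shows the box shut: the seal line is at row 127, the red tab at (259,125), the lever grip at (258,188) and the keeper at (260,98). I'll take precise numbers from it.

Run:
```python
from h import *
p=optics.camera_params('wrist');im=cv2.imread('pics/w2.png');d=np.load('w2.npy');W=cloud(d,p);Z=W[...,2]
v,u=np.indices(Z.shape);roi=(v<215)&(u>200)&(u<320)
m=roi&(Z>56)&(Z<64);P=W[m];b=cv2.minAreaRect(P[:,:2].astype(np.float32));print('tops',np.median(P[:,2]),b,cv2.boxPoints(b).round(1).tolist())
m=roi&(Z>-3)&(Z<3)
m=roi&(Z>6.5)&(Z<63);P=W[m];b=cv2.minAreaRect(P[:,:2].astype(np.float32));print('plate',b,cv2.boxPoints(b).round(1).tolist())
Rm,o=M2W((527,-38.3),18);Q=(W-o)@Rm
g=cv2.cvtColor(im,cv2.COLOR_BGR2GRAY)
# image edges at rows: box sides
for r0 in (60,150,175):
    row=g[r0,200:320].astype(int);print(r0,'grad',[(200+i,int(row[i+1]-row[i-1])) for i in np.argsort(-abs(np.gradient(row)))[:6]])
hsv=cv2.cvtColor(im,cv2.COLOR_BGR2HSV);red=((hsv[...,0]<10)|(hsv[...,0]>170))&(hsv[...,1]>130)&roi
k,lab,st,ce=cv2.connectedComponentsWithStats(red.astype(np.uint8))
for i in range(1,k):
    if st[i,4]>50:
        q=Q[lab==i];print('red',st[i],ce[i].round(1),'Q med',np.nanmedian(q,0).round(1),np.nanpercentile(q,[5,95],0).round(1).tolist())
m=roi&(Z>70)&(v<112);print('keeper',np.nanpercentile(Q[m],[3,25,50,75,97],0).round(1).tolist())
```

```text
tops 60.25431377747236 ((524.5934448242188, -27.610679626464844), (80.10441589355469, 189.05836486816406), 17.40204429626465) [[458.1000061035156, 50.599998474121094], [514.5999755859375, -129.8000030517578], [591.0999755859375, -105.80000305175781], [534.5, 74.5999984741211]]
plate ((522.151123046875, -20.029632568359375), (100.26168060302734, 244.64695739746094), 17.406482696533203) [[437.70001220703125, 81.69999694824219], [510.8999938964844, -151.6999969482422], [606.5999755859375, -121.80000305175781], [533.4000244140625, 111.69999694824219]]
60 grad [(np.int64(220), 131), (np.int64(302), 124), (np.int64(221), 111), (np.int64(216), -102), (np.int64(217), -100), (np.int64(303), 88)]
150 grad [(np.int64(218), -125), (np.int64(281), 107), (np.int64(294), -85), (np.int64(282), 78), (np.int64(234), -77), (np.int64(298), 71)]
175 grad [(np.int64(222), 130), (np.int64(218), -123), (np.int64(221), 108), (np.int64(293), -97), (np.int64(239), -90), (np.int64(313), 89)]
red [248 111  21  29 565] [258.3 125. ] Q med [  1.2  15.8 185.6] [[-4.9, 6.4, 180.8], [7.4, 23.6, 189.6]]
red [243 179  30  21 571] [257.4 188.7] Q med [  0.6 -40.5 145.3] [[-10.2, -47.0, 125.7], [11.6, -37.4, 151.3]]
keeper [[-7.9, 23.8, 71.7], [-3.3, 28.8, 72.8], [1.2, 33.9, 74.3], [5.9, 39.3, 86.4], [10.5, 44.1, 87.7]]
```

```bash
python3 -m pendant '[[0.45,0,0,0,0.8],[0.45,-1,-24,0,0],[0.45,0,-24,20,0],[0.45,0,0,20,0],[0.45,0,0,20,0],[0.45,0,0,20,0],[0.45,0,0,12,0],[0.45,0,0,0,0],[0.45,0,0,0,0]]' 20
python3 - <<'E'
from h import *
snap('wrist','w3.png');im,d,p=snap('scene','s3.png')
s=r.sense();Rm,o=M2W((527.4,-36.7),17.4);print((Rm.T@(np.array(s['tool_pos'])-o)).round(1))
a=cv2.imread('pics/w3.png')[60:384,130:390];b=cv2.resize(im[80:220,140:290],None,fx=2.4,fy=2.4,interpolation=cv2.INTER_CUBIC)
a=cv2.copyMakeBorder(a,0,max(0,b.shape[0]-a.shape[0]),0,0,0);b=cv2.copyMakeBorder(b,0,max(0,a.shape[0]-b.shape[0]),0,0,0)
cv2.imwrite('pics/v3.png',np.hstack([a,b]))
E
```

```text
time: 9.15
tool_pos: [524.6, -25.6, 178.9]
tcp_rot: [180.0, -0.0, 17.5]
ft_force: [-0.9, -0.3, 0.9]
finger_gap: 38.4
[  1.2  11.1 179.7]
```

View pics/v3.png

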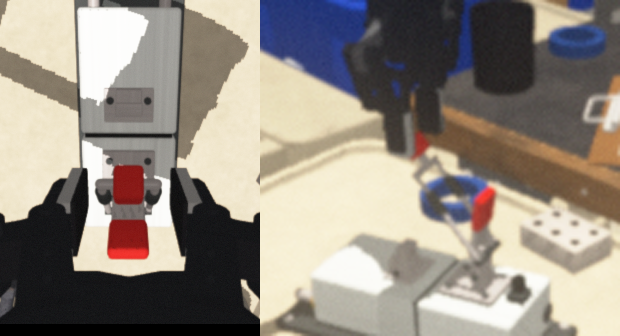

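```bash
python3 -m pendant '[[0.45,0,0,2,0],[0.1,0,0,0,0],[0.1,0,0,0,0],[0,0,0,0,0],[0,0,0,0,0],[0,0,0,0,0]]' 20
python3 - <<'E'
from h import *
Rm,o=M2W((527.4,-36.7),17.4);s=r.sense();print((Rm.T@(np.array(s['tool_pos'])-o)).round(1))
# path offsets: tab from (L,e)
q0=(1.455,np.radians(53.5));print('start',tab(*q0),bar(*q0))
for L,e in [(1.9,53.5),(1.93,40),(1.93,25),(1.93,10),(1.93,0),(1.93,-5),(1.93,-9),(1.93,-12.5)]:
    e=np.radians(e);print(L,round(np.degrees(e),1),'tab',tab(L,e).round(1),'bar',bar(L,e).round(1))
for by in (42,38,34):
    L,e=solve(np.array([by,78]),bar,(1.6,-.2));print('hook',round(L,2),round(np.degrees(e),1),'tab',tab(L,e).round(1),'bar',bar(L,e).round(1))
E
```

```text
time: 9.85
tool_pos: [524.4, -25.6, 176.5]
tcp_rot: [-180.0, -0.0, 17.5]
ft_force: [-2.1, 1.0, 3.1]
finger_gap: 13.3
[  0.4  11.5 176.5]
start [ 10.21622766 181.95099593] [  3.52870181 164.50745851]
1.9 53.5 tab [ 19.  182.9] bar [ 12.3 165.4]
1.93 40.0 tab [ 37.9 167.2] bar [ 27.3 151.8]
1.93 25.0 tab [ 53.3 145.5] bar [ 39.1 133.3]
1.93 10.0 tab [ 62.5 120.5] bar [ 45.7 112.4]
1.93 0.0 tab [ 65.  102.8] bar [47.  97.8]
1.93 -5.0 tab [65.  93.9] bar [46.6 90.5]
1.93 -9.0 tab [64.5 86.8] bar [45.9 84.7]
1.93 -12.5 tab [63.6 80.6] bar [45.  79.6]
hook 1.8 -13.8 tab [60.7 78.6] bar [42. 78.]
hook 1.6 -13.6 tab [56.7 78.6] bar [38. 78.]
hook 1.37 -12.7 tab [52.7 78.9] bar [34. 78.]
```

```bash
python3 -m pendant '[[0,0,-3,-0.4,0],[0,0,-3,-0.3,0],[0,0,-2.8,-0.3,0],[0,0,0,0,0]]'; python3 -m pendant '[[0,0,-5,3.5,0],[0,0,-5,4,0],[0,0,-4.5,4,0],[0,0,-4.4,4.2,0],[0,0,0,0,0]]'
```

```text
time: 10.25
tool_pos: [521.5, -17.4, 176.6]
tcp_rot: [180.0, 0.0, 17.5]
ft_force: [2.2, -3.7, -5.2]
finger_gap: 13.4
time: 10.75
tool_pos: [515.7, 2.0, 161.3]
tcp_rot: [-179.9, 0.0, 17.6]
ft_force: [-0.2, 1.1, 2.1]
finger_gap: 13.4
```

Forces stay low. I continue down the arc.

```bash
python3 -m pendant '[[0,0,-4,5,0],[0,0,-4,5.4,0],[0,0,-3.9,5.6,0],[0,0,-3.5,5.7,0],[0,0,-3,6,0],[0,0,-2.6,6.2,0],[0,0,0,0,0]]'
python3 - <<'E'
from h import *
im,d,p=snap('scene');s=r.sense();Rm,o=M2W((527.4,-36.7),17.4);print((Rm.T@(np.array(s['tool_pos'])-o)).round(1))
im2,d2,p2=snap('wrist')
b=cv2.resize(im[100:240,140:290],None,fx=2.6,fy=2.6,interpolation=cv2.INTER_CUBIC);a=im2[20:384,110:410]
cv2.imwrite('pics/v4.png',np.hstack([a,b]))
E
```

```text
time: 11.45
tool_pos: [509.4, 21.2, 126.5]
tcp_rot: [-180.0, 0.0, 17.5]
ft_force: [1.3, 1.6, 1.2]
finger_gap: 13.4
[  0.3  60.4 127. ]
```

View pics/v4.png

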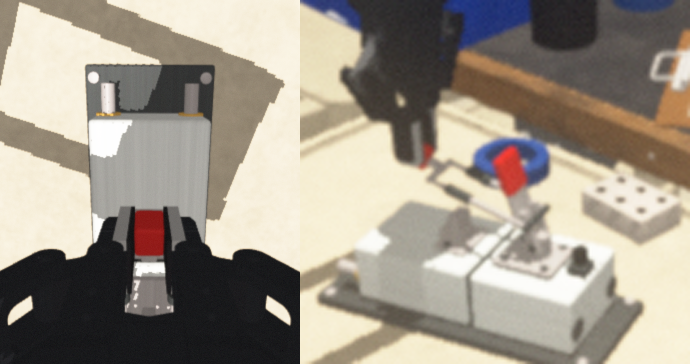

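```bash
python3 -m pendant '[[0,0,-1.8,6.5,0],[0,0,-1.3,6.4,0],[0,0,-0.6,6,0],[0,0,-0.4,6,0],[0,0,0,6,0],[0,0,0,0,0]]';python3 -m pendant '[[0,0,0,4,0],[0,0,0,4,0],[0,0,0.2,4,0],[0,0,0.2,3,0],[0,0,0,0,0]]'
```

```text
time: 12.15
tool_pos: [508.1, 25.4, 95.4]
tcp_rot: [-179.9, 0.0, 17.5]
ft_force: [0.1, 5.2, 2.1]
finger_gap: 12.9
time: 12.65
tool_pos: [508.4, 24.4, 81.2]
tcp_rot: [-180.0, 0.0, 17.5]
ft_force: [0.2, 4.3, 1.1]
finger_gap: 13.3
```

```bash
cat > v.py <<'E'
import sys
from h import *
im,d,p=snap('scene');s=r.sense();Rm,o=M2W((527.4,-36.7),17.4);print((Rm.T@(np.array(s['tool_pos'])-o)).round(1))
cv2.imwrite('pics/'+sys.argv[1],cv2.resize(im[130:240,150:270],None,fx=5.2,fy=5.2,interpolation=cv2.INTER_CUBIC))
E
python3 v.py v5.png
```

```text
[ 0.3 63.9 81.5]
```

View pics/v5.png

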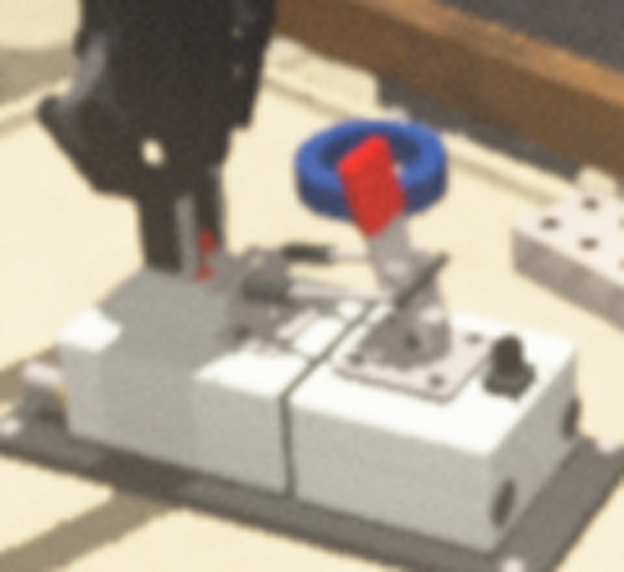

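```bash
for i in 1 2; do python3 -m pendant '[[0,0,0.2,2,0],[0,0,0.2,1.5,0]]'|egrep 'pos|ft'; done; python3 -m pendant '[[0,0,0,1,0],[0,0,0,0,0]]'
```

```text
tool_pos: [508.7, 23.9, 78.2]
ft_force: [-0.4, 4.6, 2.1]
tool_pos: [508.9, 23.4, 74.6]
ft_force: [-1.6, 2.7, 1.0]
time: 13.3
tool_pos: [508.9, 23.2, 73.7]
tcp_rot: [180.0, 0.0, 17.5]
ft_force: [0.3, 2.4, 1.1]
finger_gap: 13.0
```

```bash
cat > t.py <<'E'
from h import *
im,d,p=snap('wrist');W=cloud(d,p);Rm,o=M2W((527.4,-36.7),17.4);Q=(W-o)@Rm
hsv=cv2.cvtColor(im,cv2.COLOR_BGR2HSV);red=((hsv[...,0]<10)|(hsv[...,0]>170))&(hsv[...,1]>130)&(abs(Q[...,0])<12)&(Q[...,1]<90)&(Q[...,1]>20)
q=Q[cv2.erode(red.astype(np.uint8),np.ones((3,3)))>0];print(len(q),np.percentile(q,[3,25,50,75,97],0).round(1).tolist())
t=(abs(Q[...,0])<38)&(abs(Q[...,2]-60)<5)&(Q[...,1]>70)&(Q[...,1]<110);print('top z',np.median(Q[t][:,2]),'end y',np.percentile(Q[t][:,1],99.5))
c=np.polyfit(q[:,1]-np.median(q[:,1]),q[:,2],1);print('slope deg',np.degrees(np.arctan(c[0])))
s=r.sense();print((Rm.T@(np.array(s['tool_pos'])-o)).round(1))
E
python3 t.py
```

```text
1007 [[-5.8, 55.6, 76.0], [-2.8, 59.0, 83.0], [0.3, 62.9, 84.0], [3.4, 66.7, 85.1], [6.5, 68.7, 86.5]]
top z 60.226000393461476 end y 102.26772691480626
slope deg -22.04536528880421
[ 0.3 62.7 73.8]
```

```bash
python3 -m pendant '[[0,0,0,-1.8,0],[0,0,0,0,0],[0,0,0,0,0]]'|egrep 'pos|ft'; python3 t.py; python3 -m pendant '[[0,0,1.5,0,0],[0,0,1.5,0,0],[0,0,0,0,0]]'|egrep 'pos|ft'
```

```text
tool_pos: [508.9, 23.3, 75.7]
ft_force: [0.4, -0.6, -1.0]
1008 [[-5.5, 55.7, 77.8], [-2.8, 59.1, 85.0], [0.4, 63.1, 86.1], [3.5, 67.0, 87.1], [6.4, 68.9, 88.3]]
top z 60.23341745029899 end y 102.26623146250289
slope deg -21.43710656126566
[ 0.3 62.8 75.7]
tool_pos: [509.4, 21.5, 75.3]
ft_force: [-0.8, 5.2, -1.8]
```

```bash
for i in 1 2 3; do python3 -m pendant '[[0,0,1.5,0,0],[0,0,0,0,0]]'|egrep 'pos|ft'; done; python3 t.py
```

```text
tool_pos: [509.8, 20.1, 75.3]
ft_force: [-1.6, 5.1, -0.9]
tool_pos: [510.2, 18.7, 75.2]
ft_force: [-0.4, 5.7, -1.1]
tool_pos: [510.7, 17.3, 75.2]
ft_force: [-0.7, 5.0, -1.1]
1018 [[-5.8, 49.3, 77.9], [-2.9, 52.9, 84.6], [0.2, 56.7, 85.7], [3.3, 60.5, 86.6], [6.4, 62.6, 87.8]]
top z 60.22377367876331 end y 102.21565832488945
slope deg -20.85867332505604
[ 0.2 56.5 75.2]
```

```bash
for i in 1 2 3; do python3 -m pendant '[[0,0,1,0,0],[0,0,0,0,0]]'|egrep 'pos|ft'; done
```

```text
tool_pos: [510.9, 16.4, 75.2]
ft_force: [-0.5, 6.1, -0.3]
tool_pos: [511.2, 15.5, 75.1]
ft_force: [-0.7, 5.2, -0.7]
tool_pos: [511.5, 14.7, 75.1]
ft_force: [-1.5, 6.5, -1.2]
```

```bash
for i in 1 2; do python3 -m pendant '[[0,0,1,0,0],[0,0,0,0,0]]'|egrep 'pos|ft'; done; python3 t.py; python3 v.py v6.png
```

```text
tool_pos: [511.5, 14.5, 75.1]
ft_force: [-2.0, 10.4, -0.4]
tool_pos: [511.6, 14.3, 75.1]
ft_force: [-4.0, 13.6, 2.1]
1019 [[-5.9, 46.2, 77.9], [-3.0, 49.8, 84.4], [0.2, 53.9, 85.5], [3.3, 57.6, 86.4], [6.2, 59.5, 87.7]]
top z 60.219196972335396 end y 101.98009766301182
slope deg -20.279789971074127
[ 0.1 53.4 75.1]
[ 0.1 53.4 75.1]
```

View pics/v6.png

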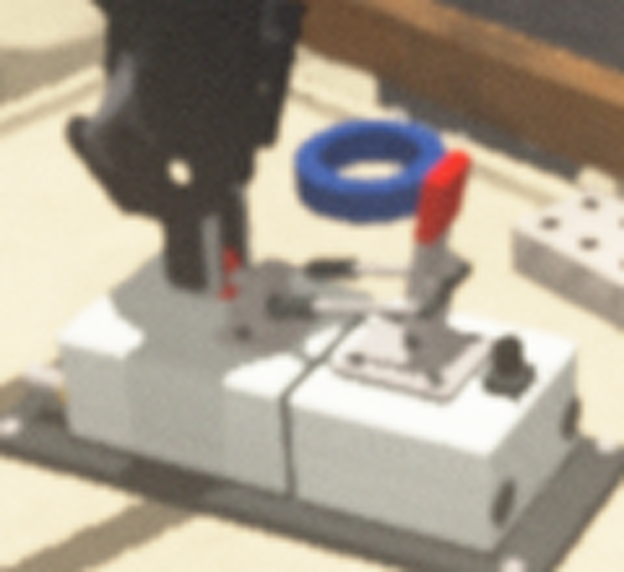

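```bash
python3 -m pendant '[[0,0,-1.5,0,0],[0.2,0,-0.5,0,0],[0.35,0,0,0,0],[0.35,0,0,0,0]]' ; python3 -m pendant '[[0.35,0,0,-10,0],[0.35,0,0,-20,0],[0.35,0,0,-30,0],[0,0,0,-30,0]]'
python3 - <<'E'
from h import *
Rm,o=M2W((527.4,-36.7),17.4)
im,d,p=snap('scene');Q=(cloud(d,p)-[527.4,-36.7,-1.6])@Rm
hsv=cv2.cvtColor(im,cv2.COLOR_BGR2HSV);red=((hsv[...,0]<10)|(hsv[...,0]>170))&(hsv[...,1]>130)&(abs(Q[...,0])<20)&(abs(Q[...,1])<90)
k,lab=cv2.connectedComponents(red.astype(np.uint8))
for i in range(1,k):
    q=Q[lab==i]
    if len(q)>8: print(len(q),np.percentile(q,[5,50,95],0).round(1).tolist())
for L in [1.4,1.37,1.3,1.2,1.1,1,.9,.8,.7,.6,.5,.4,.3,.2,.1,0]:
    t=lev(L,64,9);print(L,'TCP y,z',round(t[0]+11,1),round(t[1],1))
E
```

```text
time: 16.15
tool_pos: [512.1, 13.2, 75.7]
tcp_rot: [180.0, -0.0, 17.5]
ft_force: [-0.5, -0.7, -0.4]
finger_gap: 29.2
time: 16.55
tool_pos: [511.7, 13.3, 167.0]
tcp_rot: [-180.0, 0.0, 17.5]
ft_force: [0.2, -0.2, -0.8]
finger_gap: 16.7
107 [[-13.1, -57.0, 128.2], [-7.9, -53.7, 143.6], [7.0, -48.3, 151.8]]
53 [[-7.7, 43.4, 77.0], [-5.1, 48.4, 85.0], [1.5, 55.7, 88.3]]
1.4 TCP y,z -31.0 142.6
1.37 TCP y,z -32.9 142.5
1.3 TCP y,z -37.4 142.1
1.2 TCP y,z -43.8 140.9
1.1 TCP y,z -50.0 139.1
1 TCP y,z -56.0 136.7
0.9 TCP y,z -61.7 133.7
0.8 TCP y,z -67.1 130.2
0.7 TCP y,z -72.2 126.1
0.6 TCP y,z -76.7 121.6
0.5 TCP y,z -80.9 116.6
0.4 TCP y,z -84.4 111.2
0.3 TCP y,z -87.5 105.5
0.2 TCP y,z -89.9 99.5
0.1 TCP y,z -91.8 93.3
0 TCP y,z -93.0 87.0
```

```bash
python3 -m pendant '[[0,0,30,0,0],[0,0,30,6,0],[0,0,14,12,0],[0,0,0,8,0],[0,0,0,0,0],[0,0,0,0,0]]' ; python3 -m pendant '[[0,0,5,0,0],[0,0,5,0,0],[0,0,4,0,0],[0,0,4,0.5,0]]'
```

```text
time: 17.2
tool_pos: [533.7, -56.1, 139.1]
tcp_rot: [-179.9, 0.1, 17.5]
ft_force: [0.5, -0.3, -0.6]
finger_gap: 0.1
time: 17.6
tool_pos: [540.1, -74.3, 139.5]
tcp_rot: [-180.0, -0.0, 17.5]
ft_force: [-1.3, 2.8, 2.3]
finger_gap: -0.0
```

```bash
python3 -m pendant '[[0,0,5,0,0],[0,0,5,0.5,0],[0,0,3,1.2,0],[0,0,3,1.2,0]]'; python3 -m pendant '[[0,0,2.8,1.5,0],[0,0,2.9,1.5,0],[0,0,2.7,1.7,0],[0,0,2.7,1.8,0]]'
```

```text
time: 18.0
tool_pos: [544.4, -89.3, 135.9]
tcp_rot: [-179.9, 0.0, 17.5]
ft_force: [-1.4, 5.2, 1.7]
finger_gap: -0.1
time: 18.4
tool_pos: [547.8, -100.0, 129.8]
tcp_rot: [-180.0, 0.0, 17.5]
ft_force: [-2.2, 5.1, 3.6]
finger_gap: 0.1
```

```bash
python3 -m pendant '[[0,0,2.6,2,0],[0,0,2.5,2.1,0],[0,0,2.3,2.2,0],[0,0,2.2,2.3,0]]'; python3 -m pendant '[[0,0,2.1,2.5,0],[0,0,2.1,2.5,0],[0,0,1.8,2.7,0],[0,0,1.7,2.7,0]]'
```

```text
time: 18.8
tool_pos: [550.9, -109.8, 121.3]
tcp_rot: [180.0, -0.0, 17.5]
ft_force: [-2.1, 1.9, 5.4]
finger_gap: 0.1
time: 19.2
tool_pos: [553.4, -117.5, 110.9]
tcp_rot: [179.9, -0.0, 17.5]
ft_force: [-2.2, -0.4, 5.3]
finger_gap: 0.2
```

```bash
python3 -m pendant '[[0,0,1.6,2.8,0],[0,0,1.5,2.9,0],[0,0,1.2,3,0],[0,0,1.2,3,0]]'; python3 -m pendant '[[0,0,1,3,0],[0,0,1,3,0],[0,0,1,2.5,0],[0,0,1,1,0]]'
python3 - <<'E'
from h import *
s=r.sense();Rm,o=M2W((527.4,-36.7),17.4);print((Rm.T@(np.array(s['tool_pos'])-o)).round(1))
E
```

```text
time: 19.6
tool_pos: [554.9, -121.9, 98.7]
tcp_rot: [180.0, -0.0, 17.5]
ft_force: [0.0, -1.9, 1.1]
finger_gap: -0.2
time: 20.0
tool_pos: [555.4, -125.4, 88.7]
tcp_rot: [-180.0, 0.1, 17.5]
ft_force: [-0.7, -0.5, -0.8]
finger_gap: -0.2
[  0.2 -93.   88.7]
```

```bash
python3 -m pendant '[[0,0,6,0,0],[0,0,0,1,0],[0,0,0,0,0]]'|egrep 'pos|ft'; for i in 1 2 3; do python3 -m pendant '[[0,0,0,1,0],[0,0,0,0,0]]'|egrep 'pos|ft'; done
```

```text
tool_pos: [557.8, -131.5, 88.5]
ft_force: [0.2, 0.4, -1.0]
tool_pos: [557.6, -131.2, 87.4]
ft_force: [-0.5, -0.0, -0.9]
tool_pos: [557.8, -131.2, 86.6]
ft_force: [0.0, -0.1, 0.3]
tool_pos: [557.9, -131.3, 86.0]
ft_force: [-2.4, 0.1, 3.7]
```

```bash
python3 -m pendant '[[0,0,0,1,0],[0,0,0,0,0]]'|egrep 'pos|ft'; python3 -m pendant '[[0,0,0,1,0],[0,0,0,0,0]]'|egrep 'pos|ft'
```

```text
tool_pos: [558.0, -131.4, 85.4]
ft_force: [-3.6, -0.1, 8.3]
tool_pos: [558.1, -131.5, 85.0]
ft_force: [-5.2, 0.5, 12.0]
```

```bash
python3 -m pendant '[[0,0,0,0.7,0],[0,0,0,0,0],[0,0,0,0,0],[0,0,0,0,0]]'|egrep 'time|pos|ft'; python3 -m pendant '[[0,0,0,-3,0],[0,0,0,-12,0],[0,0,0,-40,0],[0,0,0,-40,0],[0,0,-45,-30,0],[0,0,-45,-10,0],[0,0,-45,0,0],[0,0,-45,0,0],[0,0,-45,0,0],[0,0,0,0,0]]'
python3 - <<'E'
from h import *
Rm,o=M2W((527.4,-36.7),17.4)
im,d,p=snap('scene');Q=(cloud(d,p)-[527.4,-36.7,-1.6])@Rm
hsv=cv2.cvtColor(im,cv2.COLOR_BGR2HSV);red=((hsv[...,0]<10)|(hsv[...,0]>170))&(hsv[...,1]>130)&(abs(Q[...,0])<20)&(abs(Q[...,1]+20)<110)
k,lab=cv2.connectedComponents(red.astype(np.uint8))
for i in range(1,k):
    q=Q[lab==i]
    if len(q)>8: print(len(q),np.percentile(q,[5,50,95],0).round(1).tolist())
cv2.imwrite('pics/end.png',cv2.resize(im[130:310,140:380],None,fx=3.2,fy=3.2,interpolation=cv2.INTER_CUBIC))
E
```

```text
time: 21.7
tool_pos: [558.1, -131.5, 84.7]
ft_force: [-7.3, 0.9, 16.0]
time: 22.7
tool_pos: [489.5, 84.5, 216.1]
tcp_rot: [-179.9, -0.0, 17.8]
ft_force: [0.1, -0.1, -0.9]
finger_gap: 0.3
53 [[-8.3, 39.8, 83.8], [-4.5, 45.1, 91.6], [5.4, 52.2, 93.7]]
137 [[-13.1, -113.3, 84.2], [-4.3, -100.8, 88.1], [8.6, -87.9, 89.8]]
```

View pics/end.png

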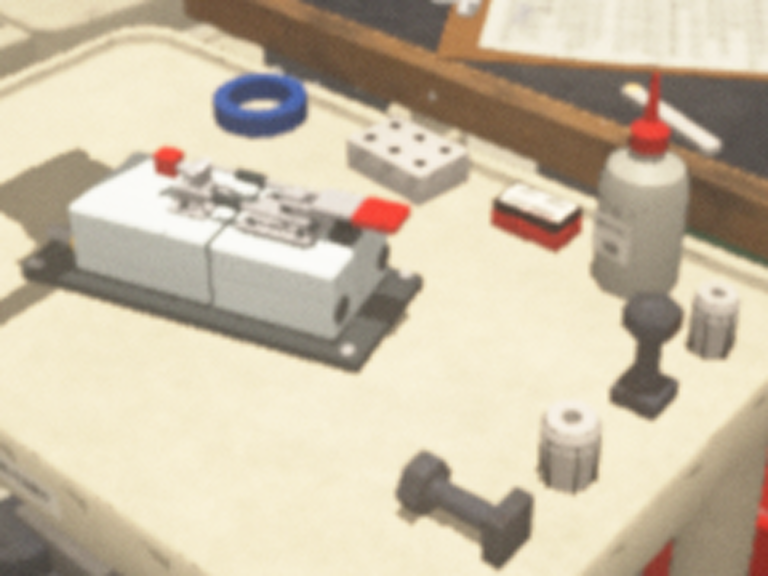

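```bash
python3 -m pendant '[[0,0,45,0,0],[0,0,45,0,0],[0,0,45,0,0],[0,0,30,0,0],[0,0,0,0,0],[0,0,0,0,0]]' | egrep 'time|pos|ft'
python3 - <<'E'
from h import *
im,d,p=snap('wrist');W=cloud(d,p);Z=W[...,2];Rm,o=M2W((527.4,-36.7),17.4);Q=(W-o)@Rm
m=(abs(Q[...,0])<45)&(Z>56)&(Z<64)&(Q[...,1]>-95)&(Q[...,1]<120);b=cv2.minAreaRect(W[m][:,:2].astype(np.float32));print(b)
hsv=cv2.cvtColor(im,cv2.COLOR_BGR2HSV);red=((hsv[...,0]<10)|(hsv[...,0]>170))&(hsv[...,1]>130)&(abs(Q[...,0])<14)&(Q[...,1]>20)&(Q[...,1]<80)
print('tab',np.percentile(Q[red],[3,50,97],0).round(1).tolist())
k=(abs(Q[...,0])<9)&(Z>82)&(Q[...,1]>15)&(Q[...,1]<42)&~red;print('keeper/bar',np.percentile(Q[k],[3,50,97],0).round(1).tolist())
cv2.imwrite('pics/end2.png',cv2.resize(im[20:225,190:330],None,fx=2.9,fy=2.9,interpolation=cv2.INTER_CUBIC))
E
```

```text
time: 23.35
tool_pos: [540.6, -79.0, 215.4]
ft_force: [-0.2, 0.4, -1.0]
((525.2529907226562, -30.536453247070312), (80.23179626464844, 186.324462890625), 17.1342716217041)
tab [[-6.1, 40.0, 90.0], [0.1, 47.2, 91.6], [6.2, 54.5, 93.0]]
keeper/bar [[-8.3, 22.1, 83.5], [0.0, 29.0, 85.9], [8.4, 39.3, 90.6]]
```

View pics/end2.png

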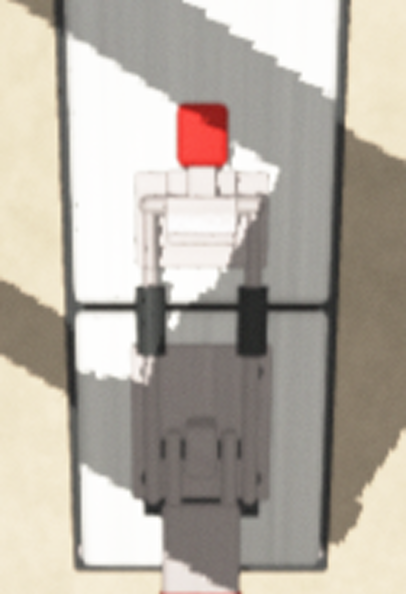

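The last picture shows the bar behind the keeper with the tab at (203,135), the halves closed on the seal (row 305) and the lever down. Handing in.

```bash
python3 -c "
from bench import hand_in
print(hand_in())"
```

```text
the job is handed in; nothing more can be done
None
```

The mould box is closed and latched, and I handed the job in at about 23 s of the 54 s allowed. No verdict comes back, so success rests on my own last checks.

- **Sliding half:** I pushed it home with about 17 N. It met the seal at about 4 mm of travel.
- **Loop:** I pulled it by its tab over the keeper, lowered it and drew it back until the bar met the post, at about 14 N.
- **Lever:** I swung it down with a peak of about 6.5 N, then pressed its end with 16 N down (about 17.5 N in all).

**Last checks:**
- The lever lies flat, its red grip top at z about 88 mm.
- The halves are drawn about 2.7 mm further together onto the seal, which fits the latch being under load.
- The loop's spring is stretched about 6 mm.
- In the last scene picture the bystanders look undisturbed. I only compared them by eye.
- The gripper is well clear of everything.

**Disagreement:** my measured bar position is 1 to 2 mm to the -y side of the seat, close to the 2 mm limit. I take this as camera bias, because a similar offset (about 1.2 mm) showed when the bar was resting against the post. I could not measure the seal force, spring stretch or stop travel directly.

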